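# File the mended watch in the bench drawer and ring the counter bell

## Task

The watch on its cushion is mended: set it down, dial up, flat on the floor of the drawer that stands ajar, beside the tin that stays in there (do not drop or tip the watch), and then slide the drawer gently all the way shut. Finally press the desk bell's plunger right down to its stop to call the front of the shop. Leave the other things on the bench where they are.

Things in the scene. Friction and masses are not known exactly. Their poses are not given: they have to be found in the camera images.
- watch: Steel wristwatch strapped round its grey cushion, one rigid piece, 130 g (+-30%). Cushion 78 (x) x 50 (y) x 40 mm high; the steel bracelet, 20 mm wide, goes round its middle: there it is 54 mm wide in y, with flat upright sides; on top the round watch head, 38 mm across, white dial; 50 mm high in all. Origin: centre of underside, z up. Starts upright beside the cabinet, any yaw.
- spare_cushion: The same grey cushion without a watch, 78 (x) x 50 (y) x 40 mm high; a bystander. Origin: centre of the underside.
- block: Grey plastic bracelet holding block with slots in its top, 62 (x) x 46 (y) x 30 mm high; a bystander. Origin: centre of the underside.
- cabinet: Low grey drawer unit, fixed, 220 deep (x) x 262 wide (y) x 100 mm high, with one drawer in its -x face, which looks roughly towards the robot. Its flat top reaches from 95 mm in front of (-x) to 110 mm behind its origin; the shut drawer's 15 mm front lies before that. Origin: centre of the underside, on the bench.
- cabinet_drawer0 (a joint): How far the drawer stands out along the cabinet's -x, in m: 0 fully shut, 0.149 at its outer stop. It starts ajar between 0.02 and 0.09. Slides with about 1 N of friction plus light damping, stays where it is left, no catch.
- drawer_floor (a point): Centre of the drawer's inner floor (upper face), moving with the drawer, axes as the cabinet's; 22 mm above the bench. Inside 175 (x) x 220 (y) mm; side and back walls 6 mm thick, rising 56 mm above the floor, front panel 65 mm; 66 mm free between floor and the cabinet's top board.
- cabinet_drawer0_handle (a point): Middle of the drawer's handle, a level steel bar 120 mm long along the cabinet's y, 11 mm thick, its axis 35 mm out from the drawer's front panel (joined to it at both ends), 62 mm above the bench; the cabinet's top is 38 mm higher.
- tin: Round flat aluminium tin, 40 mm across and 15 mm high, loose on the drawer's floor, at first mostly hidden under the cabinet's top. It may be pushed about but stays in the drawer. Origin: centre of the underside.
- bell (a joint): Travel of the desk bell's plunger, in m: 0 up, 0.007 right down at its stop. Spring: 1.5 N to start, 5 N at the stop; returns by itself.
- bell_top (a point): Centre of the plunger's flat round top, 20 mm across, 68 mm above the bench when up. The bell is a fixed steel dome of 84 mm across and 46 mm high with a short collar to 51 mm; the plunger's head is 8 mm thick and stands 9 mm clear of the collar.
- hammer: Small hammer, 220 mm long, head about 25 mm high, lying across the rear half of the cabinet's flat top; a bystander. Origin: centre of its underside, on the cabinet's top.
- loupe: Black eyepiece loupe, 34 mm across, 34 mm high, standing at the right edge of the mat; a bystander. Origin: centre of its underside.
- bottle: Amber glass bottle, 48 mm across, 125 mm high, standing on the right; a bystander. Origin: centre of its underside.
- driver_stand: Fixed round stand of small screwdrivers, 90 mm across, 125 mm high, on the left; an obstacle. Origin: centre of its underside.
Things that resemble listed ones, but are neither listed nor needed, are in the scene too. What is shaped like the watch but blue or red is not meant.

How it is judged:
On the way, in this order (a step that is already met when the one before it is completed fails the run):
1. the watch stands on the floor of the open drawer, dial up, let go (x of watch in the frame of drawer_floor between -0.085 and 0.085 m and y of watch in the frame of drawer_floor between -0.107 and 0.107 m and z of watch in the frame of drawer_floor between -0.005 and 0.006 m and angle between watch's own z axis and vertical below 0.12 rad and value of joint cabinet_drawer0 above 0.05 m and contact force between the fingers and watch below 0.1 N and linear speed of watch below 0.03 m/s), for 0.2 s.
2. the drawer is slid shut with the watch in it (x of watch in the frame of drawer_floor between -0.085 and 0.085 m and y of watch in the frame of drawer_floor between -0.107 and 0.107 m and z of watch in the frame of drawer_floor between -0.005 and 0.006 m and angle between watch's own z axis and vertical below 0.12 rad and value of joint cabinet_drawer0 below 0.004 m), for 0.2 s.
3. the bell's plunger is pressed down to its stop (value of joint bell above 0.006 m), for 0.05 s.
At the end, for the whole second after the job is handed in: Watch at rest on the drawer floor, dial up (within 0.12 rad, underside within 6 mm of the floor); tin still in the drawer; drawer shut within 4 mm; bell plunger up again; spare cushion, block, hammer, loupe and bottle within 30 mm of where they began (all of step 2 and x of tin in the frame of drawer_floor between -0.085 and 0.085 m and y of tin in the frame of drawer_floor between -0.107 and 0.107 m and z of tin in the frame of drawer_floor between -0.005 and 0.03 m and value of joint bell below 0.002 m and linear speed of watch below 0.02 m/s and distance of each of spare_cushion, block, hammer, loupe, bottle from where it was at the start of the episode below 0.03 m); the robot touches nothing.
It fails at once if the drawer is slammed (over 0.4 m/s while closing) (velocity of joint cabinet_drawer0 below -0.4 m/s).
It fails at once if the watch is dropped (over 0.6 m/s while not held) (linear speed of watch above 0.6 m/s and contact force between the fingers and watch below 0.05 N).
It fails at once if the watch is tipped by more than 0.6 rad (angle between watch's own z axis and vertical above 0.6 rad).
It fails at once if a bystander is shoved more than 40 mm (distance of any of spare_cushion, block, hammer, loupe, bottle from where it was at the start of the episode above 0.04 m).
It fails at once if a bystander that stands up is knocked over (angle between any of bottle, loupe, spare_cushion, block's own z axis and vertical above 0.5 rad).
It also fails if it takes over 72 s, if anything falls off the work surface, if the arm or the gripper's body presses on something with over 40 N, if the wrist force passes 120 N, or if a joint passes its speed limit or range.

## Robot

A 7-joint arm with a two-finger parallel gripper is mounted at the origin on the work surface. World frame = base frame: x ahead of the robot, y to its left, z up, the work surface at z = 0. Lengths are in m, angles in rad, forces in N, time in s.
With the tool pointing down it reaches from about 0.425 to 0.925 m from the base axis. Payload 6.8 kg.
Tool frame: the origin (TCP) lies between the finger pads; the fingertips stand 17 mm ahead of it and the grasp point (between the pads) lies 2 mm behind it; z points along the fingers, x is the direction in which the jaws open and shut, and the axes are right-handed (so a half turn about z gives the same grasp; the last joint's range is limited). The gripper opens to 85 mm and grips with 20 to 120 N. Pads are 22 mm wide; open, the fingers measure 114 mm over their backs; the gripper's body (76 mm by 85 mm) begins 54 mm behind the grasp point. The pads swing forward as they close: fully open they stand 13 mm farther back than shut.
Start: joints at [1.086, 0.477, 0.022, 1.555, -0.011, 1.109, -0.083], TCP at [0.248, -0.628, 0.248] pointing down, gripper open.
Joint ranges: [-2.96, 2.96], [-0.34, 2.1], [-1.41, 1.46], [0.24, 2.44], [-1.37, 4.51], [0.17, 1.92], [-2.96, 2.96]. Speed limits (rad/s): [2.39, 2.39, 3.14, 3.14, 3.14, 3.14, 3.14].

## Interface

Orientations are given as a unit quaternion [w, x, y, z].
In Python, from station import readout, read_camera, get_calibration, bot, models gives the robot as it stands.
- The arm moves only by the tool carry_out, never from a script. Its argument "deltas" is a list of rows, each a list of 2 entries, a list of its own where there are three numbers: the shift along the tool's x, y, z in cm, then the turn about the tool's z in degrees. A call has 1 to 10 rows; each row is the pose to reach, as a shift and turn from the pose measured when the call began, along the tool's axes at that moment; what a row does not reach only later rows make up. A row lasts 1/8 s, in which the tool goes at most 62.5 mm and 10.7 degrees, less where a joint would pass 70% of its speed; a pose out of reach is approached as far as the arm can. A call with a gripper value outside its range is refused whole. "hand" is the opening, from 0 (shut) to 1 (fully open), set as the call begins (left out, the last holds). The fingers move at their own pace and stop on an object; "newtons" is the grip in N (left out, the last holds). Time passes only in rows, so rows that repeat a pose let the fingers close. It gives the time, the measured TCP pose, the force and the opening at its end, in the units of the state.
- readout.get_obs(): the state, without advancing time (a new reading comes with each control period).
- read_camera(name): name is "scene" or "top"; returns the picture (420x560x3 uint8, red, green, blue); there is no depth.
- get_calibration(name): a dict with "fov_y" (degrees; the focal length in pixels is half the picture's height over the tangent of half this angle, whatever the lens; pixels are square), "cx", "cy" (the principal point, pixels), "D" ([k1, k2, p1, p2, k3] as OpenCV has them; the pictures are not rectified), "world_from_camera" (4x4, takes a point from camera to world coordinates). Camera axes: x right, y down, z forward; pixel columns grow to the right and rows downward; lengths in m; the calibration is good to about 2 mm. A picture is of the moment at which its call begins. get_calibration takes no time and is no camera call.
- bot.hand_in(): hands the job in, once; it reports no verdict.
Trained networks look in the newest picture that a camera, given by its name, has taken for a name from the list of things; names that differ only in an ending like _2 or _b are one class to them, and where a whole thing is asked for, a point or a joint stands for the part that bears it (a point fixed in the world has none). Each returns a list of dicts, best first, with "score" (0 to 1); they miss things now and then, are a little off and sometimes report something else, mostly with a low value. They report only what shows in the picture. A call takes as long as a camera call. They do not tell look-alikes from the thing itself.
- models.spot_in(query, camera): "centre" ([row, column] in pixels, amid what is visible of it).
The state is a dict: "t": time; "q": joint angles; "joint_vel": joint speeds; "joint_torque": joint torques, N m; "eef_pos": TCP position; "tool_rot": TCP orientation; "contact_force": force on the tool from outside, world axes, zero at the start; "torque": the same for the moment, N m; "gripper_width": opening from 0.0 (shut) to 1.0 (fully open).
Only numpy, scipy, OpenCV 4.12 (cv2) and the standard library are available. Lean on these libraries where they do the work, as an engineer would, in place of code of your own. Each camera call takes 0.05 s, during which the arm holds its last target. There are 200 camera calls.

## Working session

There is one attempt and no reset: what is moved stays moved. The work goes in short steps, Python scripts to look and compute and a tool call to move; the robot and the scene stay as the last step left them, time stands still between calls to the robot, and variables do not carry over. Pictures are saved under pics/ and viewed, about 8 in all and at most 12, crops included, and the job is handed in when it is done.

Besides the shell and the picture viewer there is one more tool, called after ">>>" in YAML: its name, and indented under it one key for each argument. carry_out: Moves the arm, as the interface text tells. Its arguments: {"type":"object","properties":{"deltas":{"type":"array"},"hand":{"type":"number"},"newtons":{"type":"number"}},"required":["deltas"]}

```bash
mkdir -p pics; cat > h.py <<'E'
import numpy as np, cv2
from station import readout, read_camera, get_calibration, bot, models
def cal(n):
    c=get_calibration(n); f=210/np.tan(np.radians(c["fov_y"])/2)
    return np.array([[f,0,c["cx"]],[0,f,c["cy"]],[0,0,1.]]),np.array(c["D"],float),np.array(c["world_from_camera"])
def ray(n,rc):
    K,D,T=cal(n); p=cv2.undistortPoints(np.array([[[rc[1],rc[0]]]],float),K,D)[0,0]
    return T[:3,3],T[:3,:3]@np.array([p[0],p[1],1])
def at_z(n,rc,z):
    o,d=ray(n,rc); return o+d*(z-o[2])/d[2]
def tri(a,b):
    # a,b (row,col) in scene, top
    o1,d1=ray("scene",a);o2,d2=ray("top",b);d1/=np.linalg.norm(d1);d2/=np.linalg.norm(d2)
    s=np.linalg.lstsq(np.c_[d1,-d2],o2-o1,rcond=None)[0]
    p,q=o1+s[0]*d1,o2+s[1]*d2
    return (p+q)/2,np.linalg.norm(p-q)
def proj(n,P):
    K,D,T=cal(n);W=np.linalg.inv(T)
    return cv2.projectPoints(np.atleast_2d(P).astype(float),cv2.Rodrigues(W[:3,:3])[0],W[:3,3],K,D)[0][:,0,::-1]
def shot(n,f,crop=None,s=1):
    im=read_camera(n)
    cv2.imwrite("pics/raw_"+f,im[:,:,::-1])
    if crop: r0,r1,c0,c1=crop; im=im[r0:r1,c0:c1]
    cv2.imwrite("pics/"+f,cv2.resize(im,None,fx=s,fy=s,interpolation=cv2.INTER_CUBIC)[:,:,::-1]); return im
E
python3 - <<'E'
from h import *
np.set_printoptions(precision=4,suppress=True)
a=shot("scene","a.png");b=shot("top","b.png")
for n in("scene","top"):
    print(n,cal(n)[2].round(3).tolist())
    for q in["watch","bell_top","cabinet_drawer0_handle","tin","hammer","loupe","bottle","driver_stand","block","spare_cushion"]:
        print(q,[(np.round(d["centre"]).tolist(),round(d["score"],2)) for d in models.spot_in(q,n)][:4])
print(readout.get_obs())
E
```

```text
scene [[0.813, 0.331, -0.479, 1.092], [0.582, -0.491, 0.648, -0.713], [-0.021, -0.806, -0.592, 0.757], [0.0, 0.0, 0.0, 1.0]]
watch [([259.0, 123.0], 0.84), ([317.0, 205.0], 0.83), ([347.0, 86.0], 0.68), ([264.0, 159.0], 0.62)]
bell_top [([265.0, 158.0], 0.43)]
cabinet_drawer0_handle [([226.0, 264.0], 0.88), ([150.0, 347.0], 0.2)]
tin [([151.0, 348.0], 0.71)]
hammer [([315.0, 124.0], 0.73), ([235.0, 327.0], 0.55)]
loupe [([313.0, 121.0], 0.66)]
bottle [([316.0, 203.0], 0.72), ([349.0, 136.0], 0.71), ([236.0, 324.0], 0.34)]
driver_stand [([152.0, 347.0], 0.78)]
block [([170.0, 302.0], 0.6), ([264.0, 156.0], 0.27)]
spare_cushion [([184.0, 332.0], 0.79)]
top [[0.01, -0.986, 0.164, 0.363], [-1.0, -0.008, 0.014, -0.02], [-0.013, -0.164, -0.986, 1.303], [0.0, 0.0, 0.0, 1.0]]
watch [([300.0, 385.0], 0.82), ([254.0, 448.0], 0.74), ([206.0, 383.0], 0.58)]
bell_top []
cabinet_drawer0_handle [([202.0, 279.0], 0.58)]
tin [([191.0, 269.0], 0.54)]
hammer [([157.0, 286.0], 0.62)]
loupe [([255.0, 414.0], 0.66)]
bottle [([211.0, 437.0], 0.69)]
driver_stand [([219.0, 122.0], 0.59), ([167.0, 279.0], 0.33), ([204.0, 282.0], 0.28)]
block [([251.0, 167.0], 0.56)]
spare_cushion [([205.0, 175.0], 0.82), ([166.0, 281.0], 0.74)]
{'t': 1.1, 'q': array([ 1.0859,  0.477 ,  0.0224,  1.5554, -0.0115,  1.1093, -0.0831]), 'joint_vel': array([ 0.0009,  0.0004, -0.0003,  0.0011, -0.0015, -0.001 ,  0.0012]), 'joint_torque': array([  0.0009, -59.6335,   1.6069, -28.1544,   0.0124,   0.0016,
        -0.    ]), 'eef_pos': array([ 0.2483, -0.6277,  0.2483]), 'tool_rot': array([-0.    ,  0.827 , -0.5622,  0.    ]), 'contact_force': array([ 0.0076, -0.2358, -0.6735]), 'torque': array([ 0.0229,  0.0195, -0.0043]), 'gripper_width': 1.0046767450721885}
```

View pics/a.png

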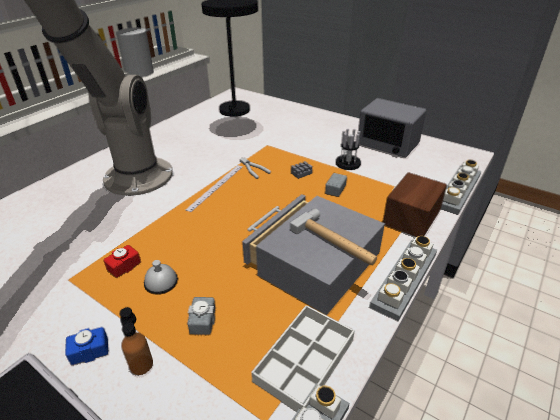

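View pics/b.png

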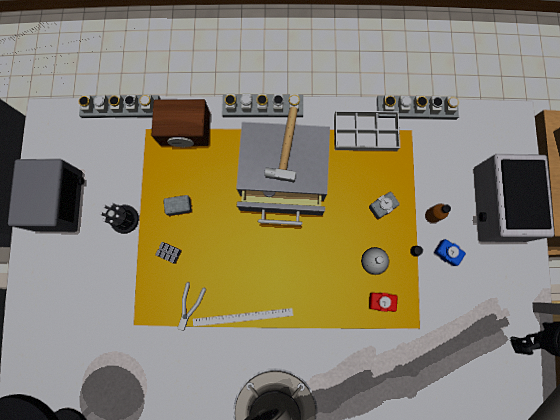

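The scene shows three watch-like pieces: red at scene (259,123) / top (300,385), blue at (347,86) / (254,448), and grey at (317,205) / (206,383). The grey one fits. The drawer is ajar at top (205,282) and the bell is at top (260,375). I'll confirm with a crop.

```bash
python3 - <<'E'
import cv2
b=cv2.imread("pics/raw_b.png")[115:265,225:425]
cv2.imwrite("pics/c.png",cv2.resize(b,None,fx=4,fy=4,interpolation=cv2.INTER_CUBIC))
a=cv2.imread("pics/raw_a.png")[190:340,130:330]
cv2.imwrite("pics/d.png",cv2.resize(a,None,fx=4,fy=4,interpolation=cv2.INTER_CUBIC))
E
```

```text
(no output)
```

View pics/c.png

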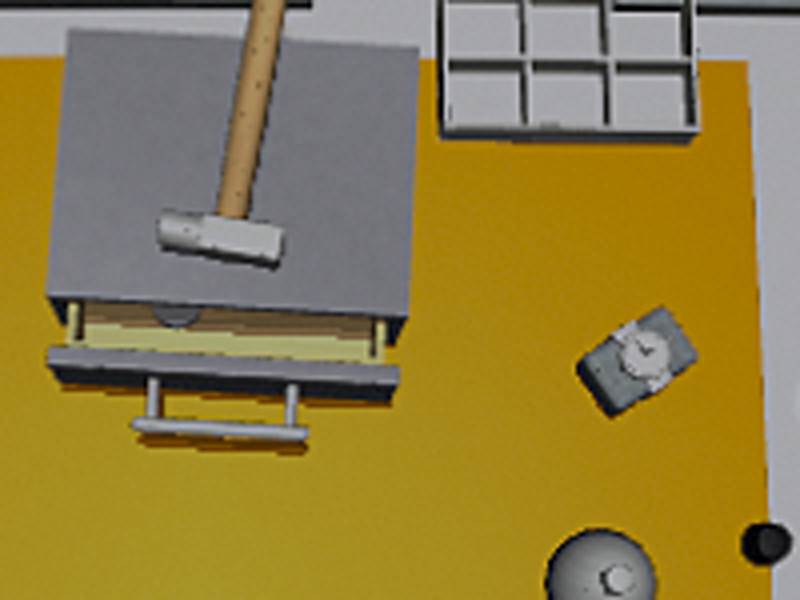

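View pics/d.png

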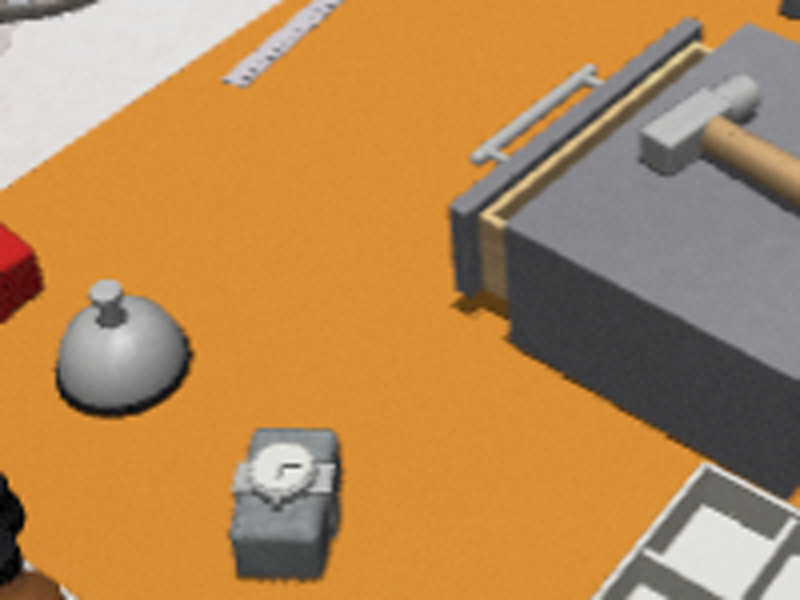

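The crops confirm it: the grey cushion with the white dial (top (203,387), scene (307,201)) is the watch. The tin peeks out at top (194,269), and the bell plunger is at top (260,379) / scene (262,156).

```bash
cat >> h.py <<'E'
C=lambda x,y:(115+(y+.5)/4-.5,225+(x+.5)/4-.5)
S=lambda x,y:(190+(y+.5)/4-.5,130+(x+.5)/4-.5)
E
python3 - <<'E'
from h import *
np.set_printoptions(precision=4,suppress=True)
for n,s,c in[("dial",(285,469),(645,352)),("bell",(106,289),(617,580)),("handL",(592,70),(134,424)),("handR",(476,159),(307,435)),("cabR front",(511,226),(407,318)),("drawerfrontR",(460,210),(399,372)),("dfL",(697,25),(48,349))]:
    print(n,*tri(S(*s),C(*c)))
for n,c,z in[("cabFL",(47,297),.1),("cabFR",(407,318),.1),("cabBL",(68,30),.1),("cabBR",(419,46),.1),("w1",(578,363),.04),("w2",(660,307),.04),("w3",(697,352),.04),("wbotfront",(612,416),0),("br1",(620,328),.042),("br2",(663,388),.042),("hL",(134,424),.062),("hR",(307,435),.062),("tin",(178,325),.037),("dfR",(399,372),.087),("dfL",(48,349),.087),("loupe",(768,540),.034)]:
    print(n,at_z("top",C(*c),z))
E
```

```text
dial [ 0.6108 -0.3254  0.0483] 0.00019237488217251157
bell [ 0.4391 -0.2958  0.0664] 0.0006423063418913136
handL [0.5511 0.0553 0.0612] 0.0005332818970962757
handR [ 0.5445 -0.071   0.0628] 0.001472535945403565
cabR front [ 0.6262 -0.1408  0.0965] 0.0038041913006913214
drawerfrontR [ 0.5866 -0.1371  0.0874] 0.0006691611282052838
dfL [0.6011 0.1166 0.0844] 0.003372391665660838
cabFL [0.6376 0.1177 0.1   ]
cabFR [ 0.624  -0.1418  0.1   ]
cabBL [0.8414 0.1078 0.1   ]
cabBR [ 0.8303 -0.1529  0.1   ]
w1 [ 0.6036 -0.2764  0.04  ]
w2 [ 0.6473 -0.34    0.04  ]
w3 [ 0.6128 -0.3669  0.04  ]
wbotfront [ 0.5698 -0.3098  0.    ]
br1 [ 0.6303 -0.3085  0.042 ]
br2 [ 0.5847 -0.3396  0.042 ]
hL [0.5512 0.0555 0.062 ]
hR [ 0.544  -0.0715  0.062 ]
tin [0.6309 0.025  0.037 ]
dfR [ 0.5869 -0.1369  0.087 ]
dfL [0.6019 0.1174 0.087 ]
loupe [ 0.4716 -0.4171  0.034 ]
```

```bash
cat >> h.py <<'E'
from scipy.spatial.transform import Rotation as R
def go(p,ang=None):
    o=readout.get_obs();w,x,y,z=o["tool_rot"];M=R.from_quat([x,y,z,w]).as_matrix()
    d=M.T@(np.array(p)-o["eef_pos"])*100
    a=np.degrees(np.arctan2(M[1,0],M[0,0])); t=0 if ang is None else -((ang-a+90)%180-90)
    print("t",round(o["t"],2),"eef",o["eef_pos"].round(4),"ang",a.round(1),"tilt",M[:,2].round(3),"-> cm",d.round(2),"turn",round(t,1),"grip",round(o["gripper_width"],3),"F",o["contact_force"].round(1))
E
cat > g.py <<'E'
import sys
from h import go
v=[float(s) for s in sys.argv[1:]]; go(v[:3],v[3] if len(v)>3 else None)
E
python3 g.py .5477 -.008 .2 -3
```

```text
t 1.1 eef [ 0.2483 -0.6277  0.2483] ang -68.4 tilt [ 0. -0. -1.] -> cm [-46.61 -50.63   4.83] turn -65.4 grip 1.005 F [ 0.  -0.2 -0.7]
```

>>> carry_out:
  deltas:
    - [[-46.6,-50.6,4.8],-65.4]
    - [[-46.6,-50.6,4.8],-65.4]
    - [[-46.6,-50.6,4.8],-65.4]
    - [[-46.6,-50.6,4.8],-65.4]
    - [[-46.6,-50.6,4.8],-65.4]
    - [[-46.6,-50.6,4.8],-65.4]
    - [[-46.6,-50.6,4.8],-65.4]
    - [[-46.6,-50.6,4.8],-65.4]
    - [[-46.6,-50.6,4.8],-65.4]
    - [[-46.6,-50.6,4.8],-65.4]
  hand: 0.27

```text
t: 2.35
eef_pos: [0.5203, -0.0646, 0.2051]
tool_rot: [0.0, 1.0, -0.027, 0.0]
contact_force: [0.6, -1.0, -0.4]
gripper_width: 0.267
```

```bash
python3 g.py .5477 -.008 .12 -3
```

```text
t 2.35 eef [ 0.5203 -0.0646  0.2051] ang -3.1 tilt [ 0.001 -0.    -1.   ] -> cm [ 2.43 -5.8   8.51] turn -0.1 grip 0.267 F [ 0.6 -1.  -0.4]
```

>>> carry_out:
  deltas:
    - [[2.4,-5.8,5],0]
    - [[2.4,-5.8,8.5],0]
    - [[2.4,-5.8,8.5],0]
    - [[2.4,-5.8,8.5],0]
    - [[2.4,-5.8,8.5],0]

```text
t: 2.98
eef_pos: [0.5485, -0.0094, 0.122]
tool_rot: [0.001, 1.0, -0.028, 0.002]
contact_force: [0.2, -0.1, 0.1]
gripper_width: 0.275
```

```bash
python3 - <<'E'
from h import *
go([.5477,-.008,.071],-3)
shot("scene","e.png",(170,290,190,350),5)
for r in models.spot_in("cabinet_drawer0_handle","scene")[:2]:print(r)
E
```

```text
t 2.98 eef [ 0.5485 -0.0094  0.122 ] ang -3.2 tilt [ 0.004 -0.001 -1.   ] -> cm [-0.1  -0.14  5.1 ] turn -0.2 grip 0.275 F [ 0.2 -0.1  0.1]
{'centre': [225.9, 263.9], 'score': 0.67}
```

View pics/e.png

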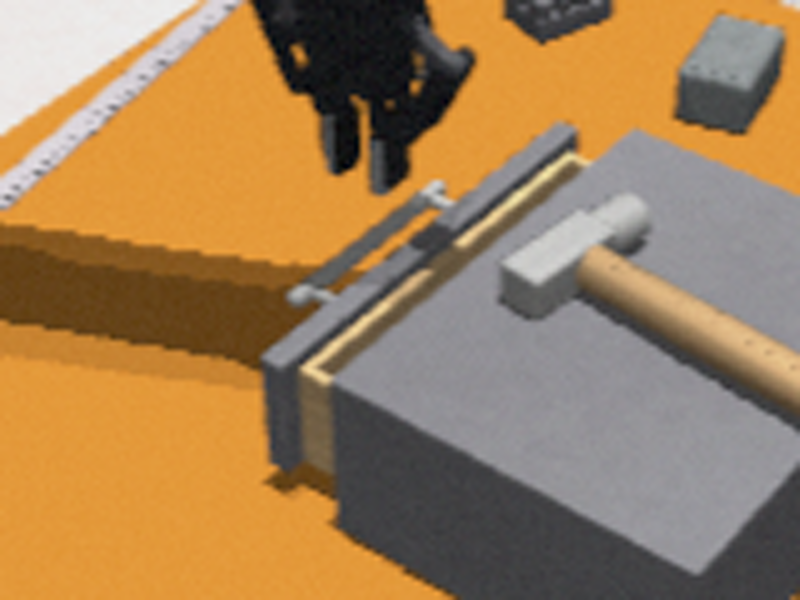

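Straddling the bar would put the knuckles close to the panel. I'll hook the panel's inner face with shut fingers and the jaws along y, which leaves more room (a gap of about 34 mm for 22 mm fingers).

```bash
python3 g.py .6111 -.071 .16 87
```

```text
t 3.08 eef [ 0.5482 -0.0091  0.1217] ang -3.2 tilt [ 0.004 -0.001 -1.   ] -> cm [ 6.64  5.84 -3.8 ] turn 89.8 grip 0.274 F [-0.5 -0.  -0.1]
```

>>> carry_out:
  deltas:
    - [[0,0,-3.8],-10]
    - [[6.6,5.8,-3.8],-90.2]
    - [[6.6,5.8,-3.8],-90.2]
    - [[6.6,5.8,-3.8],-90.2]
    - [[6.6,5.8,-3.8],-90.2]
    - [[6.6,5.8,-3.8],-90.2]
    - [[6.6,5.8,-3.8],-90.2]
    - [[6.6,5.8,-3.8],-90.2]
    - [[6.6,5.8,-3.8],-90.2]
    - [[6.6,5.8,-3.8],-90.2]
  hand: 0
  newtons: 20

```text
t: 4.32
eef_pos: [0.6108, -0.0715, 0.1606]
tool_rot: [0.002, 0.726, 0.688, 0.001]
contact_force: [0.3, -0.9, -0.1]
gripper_width: -0.001
```

```bash
python3 g.py .6111 -.071 .077 87
```

```text
t 4.33 eef [ 0.6108 -0.0715  0.1606] ang 86.9 tilt [ 0.004 -0.001 -1.   ] -> cm [ 0.06 -0.01  8.36] turn -0.1 grip -0.001 F [ 0.3 -0.9 -0.1]
```

>>> carry_out:
  deltas:
    - [[0,0,3],0]
    - [[0,0,5],0]
    - [[0,0,7],0]
    - [[0,0,8.3],0]
    - [[0,0,8.3],0]
    - [[0,0,8.3],0]

```text
t: 5.08
eef_pos: [0.6114, -0.0715, 0.078]
tool_rot: [0.002, 0.726, 0.688, 0.001]
contact_force: [0.4, -1.4, -0.1]
gripper_width: 0.001
```

>>> carry_out:
  deltas:
    - [[0,-0.8,0],0]
    - [[0,-1.6,0],0]
    - [[0,-2.8,0],0]
    - [[0,-4.2,0],0]
    - [[0,-5.6,0],0]
    - [[0,-7,0],0]
    - [[0,-8.4,0],0]
    - [[0,-9.6,0],0]
    - [[0,-10.4,0],0]
    - [[0,-10.8,0],0]

```text
t: 6.32
eef_pos: [0.503, -0.0657, 0.0773]
tool_rot: [0.002, 0.726, 0.688, 0.001]
contact_force: [1.7, -0.6, -0.3]
gripper_width: 0.0
```

```bash
python3 - <<'E'
from h import *
go([.6111,-.071,.077],87)
shot("top","f.png",(115,265,205,405),4)
E
```

```text
t 6.33 eef [ 0.503  -0.0657  0.0773] ang 86.9 tilt [ 0.004 -0.001 -1.   ] -> cm [ 0.05 10.83  0.08] turn -0.1 grip 0.0 F [ 1.7 -0.6 -0.3]
```

View pics/f.png

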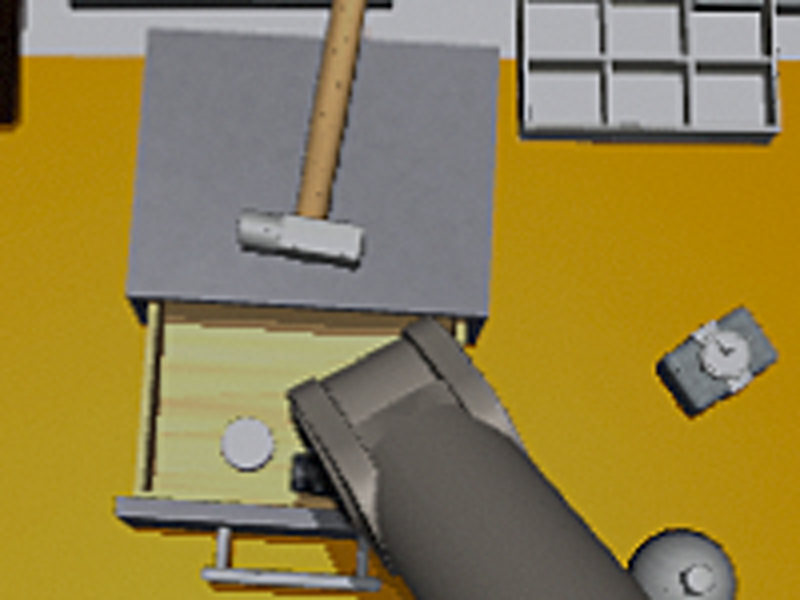

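The drawer is about 136 mm open. The tin lies at front centre, crop (247,442), and the right side of the drawer is free. Next I lift, go to the watch and compute the place target.

```bash
python3 - <<'E'
from h import *
F=lambda x,y:(115+(y+.5)/4-.5,205+(x+.5)/4-.5)
O=np.array([.726,-.017]);c,s=np.cos(np.radians(-3)),np.sin(np.radians(-3));A=np.array([[c,-s],[s,c]])
for n,p,z in[("tin",(247,442),.037),("panel inner L",(118,497),.087),("handR",(378,583),.062),("handL",(205,574),.062)]:
    w=at_z("top",F(*p),z)[:2];print(n,w,A.T@(w-O))
print("place",O+A@[-.165,-.055])
go([.503,-.0657,.2]);go([.609,-.3245,.14],35)
E
```

```text
tin [0.54154083 0.03204442] [-0.18677316  0.03932336]
panel inner L [0.49394377 0.12182716] [-0.23900386  0.12649202]
handR [ 0.43583727 -0.0652146 ] [-0.28724172 -0.06333447]
handL [0.44116581 0.06009456] [-0.28847865  0.06208184]
place [ 0.55834765 -0.06328919]
t 6.38 eef [ 0.5026 -0.0657  0.0772] ang 86.9 tilt [ 0.004 -0.002 -1.   ] -> cm [ -0.02   0.09 -12.28] turn 0 grip -0.001 F [-0.5 -0.5 -0.7]
t 6.38 eef [ 0.5026 -0.0657  0.0772] ang 86.9 tilt [ 0.004 -0.002 -1.   ] -> cm [-25.29  12.04  -6.2 ] turn 51.9 grip -0.001 F [-0.5 -0.5 -0.7]
```

>>> carry_out:
  deltas:
    - [[0,0.6,-1],0]
    - [[0,0.6,-6],0]
    - [[0,0.6,-10],0]
    - [[0,0.6,-10],0]

```text
t: 6.88
eef_pos: [0.5109, -0.0655, 0.1809]
tool_rot: [0.004, 0.726, 0.688, 0.003]
contact_force: [-0.5, 0.2, -0.3]
gripper_width: -0.005
```

```bash
python3 g.py .609 -.3245 .14 35
```

```text
t 6.88 eef [ 0.5109 -0.0655  0.1809] ang 86.9 tilt [ 0.01  -0.002 -1.   ] -> cm [-25.33  11.14   4.25] turn 51.9 grip -0.005 F [-0.5  0.2 -0.3]
```

>>> carry_out:
  deltas:
    - [[-25.3,11.1,4.2],51.9]
    - [[-25.3,11.1,4.2],51.9]
    - [[-25.3,11.1,4.2],51.9]
    - [[-25.3,11.1,4.2],51.9]
    - [[-25.3,11.1,4.2],51.9]
    - [[-25.3,11.1,4.2],51.9]
    - [[-25.3,11.1,4.2],51.9]
    - [[-25.3,11.1,4.2],51.9]
  hand: 1

```text
t: 7.88
eef_pos: [0.6087, -0.3224, 0.1406]
tool_rot: [0.002, 0.953, 0.302, 0.005]
contact_force: [0.4, 0.9, -0.1]
gripper_width: 1.0
```

```bash
python3 - <<'E'
from h import *
go([.609,-.3245,.025],35)
shot("scene","g.png",(220,340,120,280),5)
E
```

```text
t 7.88 eef [ 0.6087 -0.3224  0.1406] ang 35.2 tilt [ 0.01  -0.001 -1.   ] -> cm [-0.18  0.11 11.56] turn 0.2 grip 1.0 F [ 0.4  0.9 -0.1]
```

View pics/g.png

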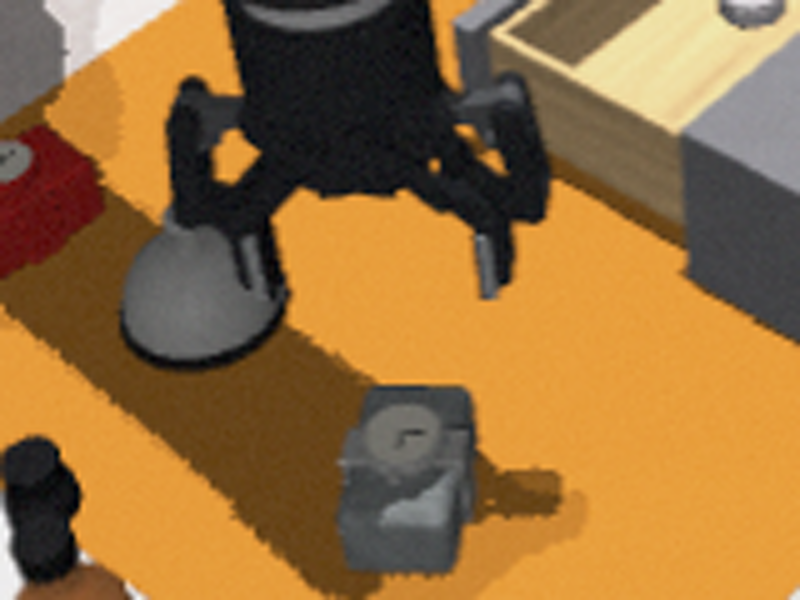

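>>> carry_out:
  deltas:
    - [[-0.2,0.1,4],0]
    - [[-0.2,0.1,7],0]
    - [[-0.2,0.1,9],0]
    - [[-0.2,0.1,10.5],0]
    - [[-0.2,0.1,11.5],0]
    - [[-0.2,0.1,11.5],0]
    - [[-0.2,0.1,11.5],0]

```text
t: 8.8
eef_pos: [0.6095, -0.3251, 0.0265]
tool_rot: [0.003, 0.953, 0.302, 0.005]
contact_force: [-0.1, -0.4, -0.6]
gripper_width: 1.002
```

>>> carry_out:
  deltas:
    - [[0,0,0],0]
    - [[0,0,0],0]
    - [[0,0,0],0]
    - [[0,0,0],0]
    - [[0,0,0],0]
    - [[0,0,0],0]
    - [[0,0,0],0]
    - [[0,0,0],0]
  hand: 0.3
  newtons: 30

```text
t: 9.8
eef_pos: [0.61, -0.3253, 0.0274]
tool_rot: [0.003, 0.953, 0.302, 0.006]
contact_force: [-0.3, -0.2, 5.6]
gripper_width: 0.629
```

```bash
python3 g.py .5563 -.063 .17 -3
```

```text
t 9.8 eef [ 0.61   -0.3253  0.0274] ang 35.2 tilt [ 0.013 -0.003 -1.   ] -> cm [ 10.84 -24.4  -14.4 ] turn 38.2 grip 0.629 F [-0.3 -0.2  5.6]
```

>>> carry_out:
  deltas:
    - [[0,0,-2],0]
    - [[0,0,-5],0]
    - [[0,0,-8],0]
    - [[0,0,-11],0]
    - [[0,0,-13],0]
    - [[0,0,-14.4],0]
    - [[0,0,-14.4],0]

```text
t: 10.68
eef_pos: [0.6086, -0.325, 0.1723]
tool_rot: [0.004, 0.953, 0.302, 0.006]
contact_force: [0.5, -0.0, -1.0]
gripper_width: 0.628
```

```bash
python3 g.py .5563 -.063 .17 -3
```

```text
t 10.68 eef [ 0.6086 -0.325   0.1723] ang 35.2 tilt [ 0.014 -0.003 -1.   ] -> cm [ 10.81 -24.43   0.06] turn 38.2 grip 0.628 F [ 0.5 -0.  -1. ]
```

>>> carry_out:
  deltas:
    - [[2,-4.5,0],6]
    - [[4,-9,0],13]
    - [[6,-13.5,0],20]
    - [[8,-18,0],27]
    - [[9.8,-22,0],34]
    - [[10.8,-24.4,0],38.2]
    - [[10.8,-24.4,0],38.2]
    - [[10.8,-24.4,0],38.2]

```text
t: 11.68
eef_pos: [0.5561, -0.0645, 0.1699]
tool_rot: [0.002, 1.0, -0.026, 0.006]
contact_force: [-0.0, -0.2, -1.0]
gripper_width: 0.629
```

```bash
python3 - <<'E'
from h import *
go([.5563,-.063,.0505],-3)
shot("scene","i.png",(150,300,190,390),4)
E
```

```text
t 11.68 eef [ 0.5561 -0.0645  0.1699] ang -3.0 tilt [ 0.013 -0.004 -1.   ] -> cm [-0.15 -0.19 11.94] turn -0.0 grip 0.629 F [-0.  -0.2 -1. ]
```

View pics/i.png

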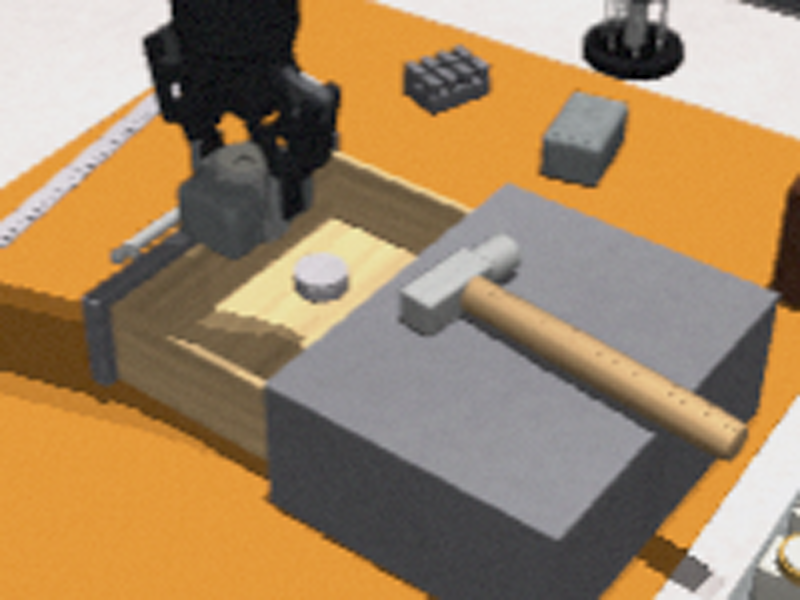

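```bash
python3 - <<'E'
from h import *
print(at_z("scene",(150+268/4,190+320/4),.037), proj("scene",[[.5415,.032,.037],[.5563,-.063,.022]]))
E
```

```text
[0.54097973 0.03105463 0.037     ] [[216.89364391 270.34279995]
 [241.10796222 254.42245722]]
```

>>> carry_out:
  deltas:
    - [[-0.1,-0.1,3],0]
    - [[-0.1,-0.1,5.5],0]
    - [[-0.1,-0.1,7.5],0]
    - [[-0.1,-0.1,9],0]
    - [[-0.1,-0.1,10],0]
    - [[-0.1,-0.1,10.8],0]
    - [[-0.1,-0.1,11.4],0]
    - [[-0.1,-0.1,11.7],0]
    - [[-0.1,-0.1,11.7],0]
    - [[-0.1,-0.1,11.7],0]

```text
t: 12.98
eef_pos: [0.5571, -0.0644, 0.0534]
tool_rot: [0.002, 1.0, -0.027, 0.007]
contact_force: [0.6, -1.1, -1.2]
gripper_width: 0.627
```

```bash
python3 g.py .5563 -.063 .0495 -3
```

```text
t 12.97 eef [ 0.5571 -0.0644  0.0534] ang -3.1 tilt [ 0.014 -0.004 -1.   ] -> cm [-0.09 -0.13  0.38] turn -0.1 grip 0.627 F [ 0.6 -1.1 -1.2]
```

>>> carry_out:
  deltas:
    - [[0,0,0.2],0]
    - [[0,0,0.3],0]
    - [[0,0,0.4],0]
    - [[0,0,0.4],0]
    - [[0,0,0.4],0]

```text
t: 13.6
eef_pos: [0.5573, -0.0643, 0.0496]
tool_rot: [0.002, 1.0, -0.027, 0.007]
contact_force: [-0.4, 1.4, 3.1]
gripper_width: 0.633
```

>>> carry_out:
  deltas:
    - [[0,0,0],0]
    - [[0,0,0],0]
    - [[0,0,0],0]
    - [[0,0,0],0]
    - [[0,0,0],0]
  hand: 0.8

```text
t: 14.22
eef_pos: [0.5573, -0.0644, 0.0495]
tool_rot: [0.002, 1.0, -0.027, 0.007]
contact_force: [-0.1, 0.0, -0.5]
gripper_width: 0.799
```

>>> carry_out:
  deltas:
    - [[0,0,-1],0]
    - [[0,0,-3],0]
    - [[0,0,-6],0]
    - [[0,0,-10],0]
    - [[0,0,-14],0]
    - [[0,0,-14],0]

```text
t: 14.98
eef_pos: [0.5577, -0.0636, 0.1944]
tool_rot: [0.002, 1.0, -0.027, 0.011]
contact_force: [0.4, 0.2, -1.1]
gripper_width: 0.8
```

```bash
python3 - <<'E'
from h import *
shot("scene","j.png",(150,300,190,390),4)
go([.40,.0,.2],87)
E
```

```text
t 15.03 eef [ 0.5564 -0.0637  0.1923] ang -3.1 tilt [ 0.019 -0.005 -1.   ] -> cm [-15.95  -5.51  -1.09] turn 89.9 grip 0.801 F [-0.8  0.4 -1.1]
```

View pics/j.png

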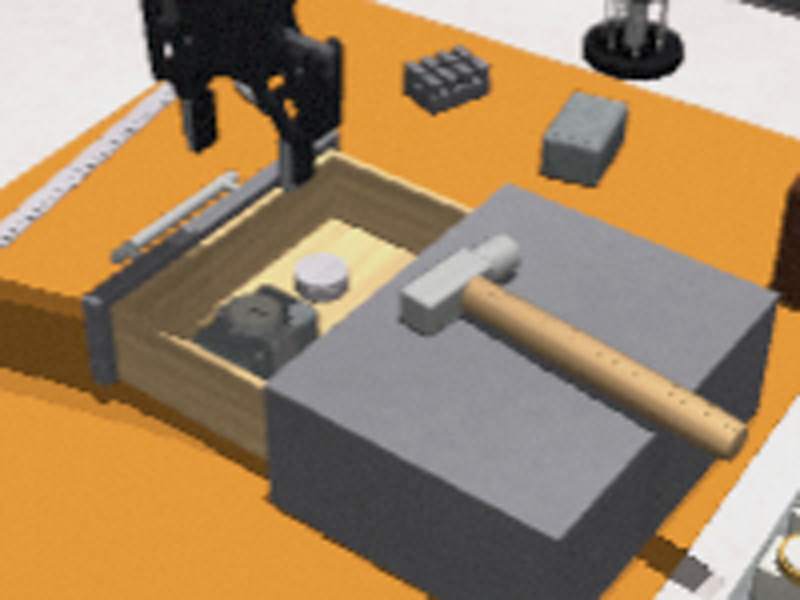

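The watch stands upright on the drawer floor beside the tin, with its dial at crop (258,310) and the fingers clear. Next I close the drawer by pushing on the panel's front above the bar.

```bash
python3 g.py .4534 -.0027 .16 87
```

```text
t 15.03 eef [ 0.5564 -0.0637  0.1923] ang -3.1 tilt [ 0.019 -0.005 -1.   ] -> cm [-10.68  -5.55   3.01] turn 89.9 grip 0.801 F [-0.8  0.4 -1.1]
```

>>> carry_out:
  deltas:
    - [[-10.7,-5.5,3],-90.1]
    - [[-10.7,-5.5,3],-90.1]
    - [[-10.7,-5.5,3],-90.1]
    - [[-10.7,-5.5,3],-90.1]
    - [[-10.7,-5.5,3],-90.1]
    - [[-10.7,-5.5,3],-90.1]
    - [[-10.7,-5.5,3],-90.1]
    - [[-10.7,-5.5,3],-90.1]
    - [[-10.7,-5.5,3],-90.1]
    - [[-10.7,-5.5,3],-90.1]
  hand: 0

```text
t: 16.27
eef_pos: [0.4525, -0.0033, 0.1597]
tool_rot: [0.008, 0.726, 0.688, 0.005]
contact_force: [0.2, 0.0, -0.3]
gripper_width: -0.001
```

```bash
python3 g.py .4534 -.0027 .09 87
```

```text
t 16.27 eef [ 0.4525 -0.0033  0.1597] ang 86.9 tilt [ 0.017 -0.005 -1.   ] -> cm [ 0.09 -0.03  6.97] turn -0.1 grip -0.001 F [ 0.2  0.  -0.3]
```

>>> carry_out:
  deltas:
    - [[0,0,2.5],0]
    - [[0,0,5],0]
    - [[0,0,6.4],0]
    - [[0,0,6.9],0]
    - [[0,0,6.9],0]
    - [[0,0,6.9],0]

```text
t: 17.02
eef_pos: [0.4542, -0.0036, 0.0913]
tool_rot: [0.008, 0.726, 0.688, 0.005]
contact_force: [0.5, -0.3, 0.3]
gripper_width: 0.0
```

```bash
python3 g.py .6048 -.0107 .09 87
```

```text
t 17.02 eef [ 0.4542 -0.0036  0.0913] ang 86.9 tilt [ 0.018 -0.005 -1.   ] -> cm [ 0.09 15.07  0.41] turn -0.1 grip 0.0 F [ 0.5 -0.3  0.3]
```

>>> carry_out:
  deltas:
    - [[0,0.6,0],0]
    - [[0,1.4,0],0]
    - [[0,2.4,0],0]
    - [[0,3.5,0.1],0]
    - [[0,4.7,0.1],0]
    - [[0,5.9,0.1],0]
    - [[0,7.1,0.1],0]
    - [[0,8.3,0.2],0]
    - [[0,9.4,0.2],0]
    - [[0,10.2,0.2],0]

```text
t: 18.27
eef_pos: [0.5568, -0.0091, 0.0912]
tool_rot: [0.008, 0.726, 0.688, 0.005]
contact_force: [-1.5, 0.6, -0.9]
gripper_width: 0.0
```

```bash
python3 g.py .6048 -.0107 .09 87
```

```text
t 18.27 eef [ 0.5568 -0.0091  0.0912] ang 86.9 tilt [ 0.018 -0.005 -1.   ] -> cm [0.09 4.8  0.2 ] turn -0.1 grip 0.0 F [-1.5  0.6 -0.9]
```

>>> carry_out:
  deltas:
    - [[0,0.8,0],0]
    - [[0,1.6,0],0]
    - [[0,2.4,0],0]
    - [[0,3.1,0.1],0]
    - [[0,3.7,0.1],0]
    - [[0,4.1,0.1],0]
    - [[0,4.4,0.1],0]
    - [[0,4.6,0.1],0]
    - [[0,4.7,0.1],0]
    - [[0,4.8,0.1],0]

```text
t: 19.52
eef_pos: [0.6046, -0.0116, 0.091]
tool_rot: [0.008, 0.726, 0.688, 0.005]
contact_force: [-0.8, 0.1, -1.1]
gripper_width: -0.001
```

Not at the stop yet; I'll push on in small steps until the force rises.

>>> carry_out:
  deltas:
    - [[0,0.15,0],0]
    - [[0,0.3,0],0]
    - [[0,0.45,0],0]
    - [[0,0.45,0],0]

```text
t: 20.02
eef_pos: [0.6068, -0.0117, 0.0909]
tool_rot: [0.007, 0.726, 0.688, 0.003]
contact_force: [-9.0, 0.1, 6.6]
gripper_width: -0.002
```

>>> carry_out:
  deltas:
    - [[0,-0.5,0],0]
    - [[0,-1.5,-1],0]
    - [[0,-2.5,-5],0]
    - [[0,-3,-7],0]
    - [[0,-3,-7],0]

```text
t: 20.65
eef_pos: [0.5769, -0.0097, 0.1624]
tool_rot: [0.008, 0.726, 0.688, 0.004]
contact_force: [0.2, -0.4, -0.1]
gripper_width: 0.002
```

```bash
python3 g.py .4391 -.2958 .13
```

```text
t 20.65 eef [ 0.5769 -0.0097  0.1624] ang 86.9 tilt [ 0.017 -0.006 -1.   ] -> cm [-29.29 -12.29   3.18] turn 0 grip 0.002 F [ 0.2 -0.4 -0.1]
```

>>> carry_out:
  deltas:
    - [[-29.3,-12.3,0],0]
    - [[-29.3,-12.3,1],0]
    - [[-29.3,-12.3,2],0]
    - [[-29.3,-12.3,3.2],0]
    - [[-29.3,-12.3,3.2],0]
    - [[-29.3,-12.3,3.2],0]
    - [[-29.3,-12.3,3.2],0]
    - [[-29.3,-12.3,3.2],0]
    - [[-29.3,-12.3,3.2],0]

```text
t: 21.78
eef_pos: [0.44, -0.2944, 0.13]
tool_rot: [0.008, 0.725, 0.689, 0.004]
contact_force: [-0.2, 0.6, 0.5]
gripper_width: 0.0
```

```bash
python3 - <<'E'
from h import *
a=read_camera("scene");b=read_camera("top")
im=np.vstack([a[170:320,120:400],b[110:240,205:485]])
cv2.imwrite("pics/k.png",cv2.resize(im,None,fx=2.1,fy=2.1,interpolation=cv2.INTER_CUBIC)[:,:,::-1])
go([.4391,-.2958,.085])
E
```

```text
t 21.88 eef [ 0.4397 -0.2949  0.13  ] ang 87.1 tilt [ 0.018 -0.006 -1.   ] -> cm [-0.06 -0.13  4.5 ] turn 0 grip -0.001 F [ 0.5 -0.5 -0.1]
```

View pics/k.png

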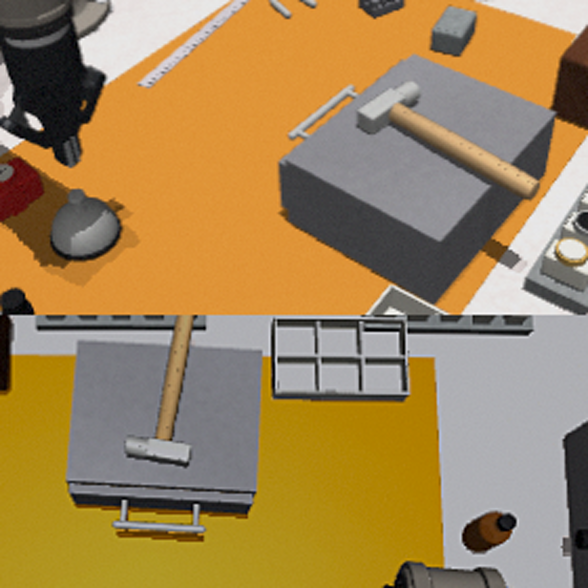

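The drawer looks shut, and the hammer and block are in place. I'll check the handle position numerically.

```bash
python3 - <<'E'
from h import *
O=np.array([.726,-.017]);c,s=np.cos(np.radians(-3)),np.sin(np.radians(-3));A=np.array([[c,-s],[s,c]])
for x,y in[(117,525),(203,530.5)]:
    w=at_z("top",(110+(y-315)/2.1,205+x/2.1),.062)[:2];print(A.T@(w-O))
E
```

```text
[-0.1463045   0.05780239]
[-0.14685059 -0.06313837]
```

>>> carry_out:
  deltas:
    - [[0,-0.1,2],0]
    - [[0,-0.1,3.5],0]
    - [[0,-0.1,4.2],0]
    - [[0,-0.1,4.6],0]
    - [[0,-0.1,5],0]
    - [[0,-0.1,5.2],0]
    - [[0,-0.1,5.2],0]

```text
t: 22.75
eef_pos: [0.4394, -0.295, 0.0782]
tool_rot: [0.008, 0.725, 0.689, 0.004]
contact_force: [-3.6, 1.5, 4.8]
gripper_width: -0.001
```

>>> carry_out:
  deltas:
    - [[0,0,0.2],0]
    - [[0,0,0.4],0]
    - [[0,0,0.5],0]
    - [[0,0,0.5],0]
    - [[0,0,0.5],0]

```text
t: 23.38
eef_pos: [0.4397, -0.2951, 0.0773]
tool_rot: [0.009, 0.725, 0.689, 0.002]
contact_force: [-16.9, 7.3, 48.5]
gripper_width: -0.003
```

>>> carry_out:
  deltas:
    - [[0,0,-1],0]
    - [[0,0,-4],0]
    - [[0,0,-8],0]
    - [[0,0,-10],0]
    - [[0,0,-10],0]
    - [[0,0,-10],0]

```text
t: 24.12
eef_pos: [0.4374, -0.2941, 0.1761]
tool_rot: [0.009, 0.725, 0.689, 0.002]
contact_force: [-0.5, -0.4, 0.2]
gripper_width: -0.002
```

```bash
python3 - <<'E'
from h import *
a=read_camera("scene");b=read_camera("top")
im=np.vstack([a[170:320,120:400],b[110:240,205:485]])
cv2.imwrite("pics/l.png",cv2.resize(im,None,fx=2.1,fy=2.1,interpolation=cv2.INTER_CUBIC)[:,:,::-1])
go([.4391,-.2958,.17])
E
```

```text
t 24.23 eef [ 0.4373 -0.2938  0.1759] ang 87.1 tilt [ 0.014 -0.009 -1.   ] -> cm [-0.19  0.18  0.59] turn 0 grip 0.001 F [ 0.1 -0.7  0.5]
```

View pics/l.png

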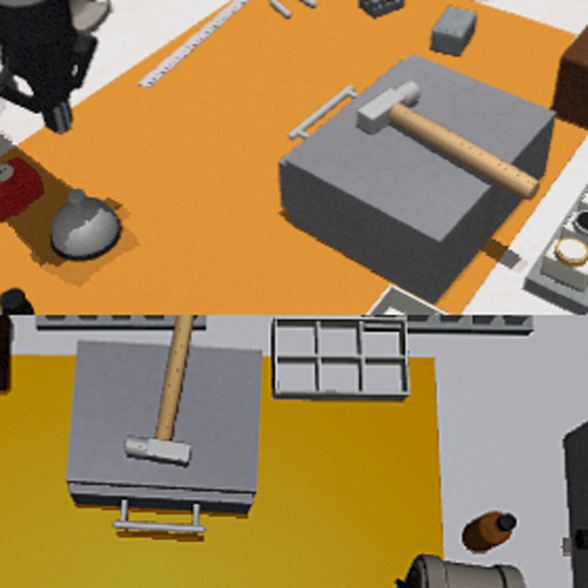

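The drawer is still shut, the plunger is back up at crop (78,197), and the arm is clear. I'm handing in.

```bash
python3 -c "
from h import *
print(bot.hand_in())"
```

```text
the job is handed in; nothing more can be done
None
```

I set the watch dial up in the drawer beside the tin, slid the drawer shut and pressed the bell. I handed the job in at about 24 s of the 72 s allowed; no verdict is reported.

**Watch:** I hooked the drawer open to about 0.14 m, then gripped the watch at its bracelet and lowered it to the floor. A picture after release showed it upright next to the tin with the fingers clear.

**Drawer:** I pushed it at roughly 0.1 m/s until the force rose to 9 N. The top view puts the handle 146–147 mm from the cabinet's origin, against 145 mm when fully shut. That is about 1–2 mm, within both my measuring error and the 4 mm allowed.

**Bell:** The force climbed from about 5 N to 48 N with almost no further travel, so I take the plunger to have reached its stop. That push was by the fingertips and harder than I intended. The 40 N limit is worded for the arm and gripper body, so I don't expect it to apply, but I can't confirm that.

**Last checks:** The final picture shows the plunger up again and the arm free. The hammer, spare cushion, block and bottle appear unmoved. The loupe was hidden behind the arm or out of frame, so I didn't check it; the planned paths did not come near it. I could not see the watch or tin once the drawer was shut.

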